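# Set up the strike-off gauge on the moulding bench

## Robot

A 6-joint arm with a two-finger parallel gripper is mounted at the origin on the work surface. World frame = base frame: x ahead of the robot, y to its left, z up, the work surface at z = 0. Lengths are in m, angles in rad, forces in N, time in s.
With the tool pointing down it reaches from about 0.35 to 0.85 m from the base axis. Payload 8.1 kg.
Tool frame: the origin (TCP) lies at the very end of the fingers, on their centre line; the grasp point (between the pads) lies 19 mm behind it; z points along the fingers, y is the line along which they close (so a half turn about z gives the same grasp; the last joint's range is limited). The gripper opens to 93 mm and grips with 3 to 60 N. Pads are 15 mm wide; open, the fingers measure 128 mm over their backs; the gripper's body (75 mm by 188 mm) begins 65 mm behind the grasp point.
Start: joints at [-1.267, 0.13, 1.488, -0, 1.523, -0.085], TCP at [0.227, -0.555, 0.181] pointing down, gripper open.
Joint ranges: [-2.96, 2.96], [-0.89, 2.26], [0.02, 2.5], [-1.34, 4.48], [0, 2.73], [-2.66, 2.66]. Speed limits (rad/s): [2.39, 2.39, 2.79, 3.14, 3.14, 3.14].

## Interface

Orientations are given as [roll, pitch, yaw] about the fixed x, y, z axes, in that order (R = Rz(yaw) Ry(pitch) Rx(roll)).
In Python, from station import bot gives the robot as it stands.
- The arm moves only by the tool step_arm, never from a script. Its argument "targets" is a list of rows, each a list of 3 entries, a list of its own where there are three numbers: the shift along the tool's x, y, z in mm, then the turn, a rotation vector about the tool's x, y, z in rad, then the finger opening in mm, from 0 to 93. In form: [[[x, y, z], [ax, ay, az], jaw], ...]. A call has 1 to 12 rows; each row shifts and turns the commanded pose from where the row before left it, along the tool's axes as they then stand; what a row does not reach is not made up. A row lasts 1/12 s, in which the tool goes at most 41.7 mm and 7.16 degrees, less where a joint would pass 70% of its speed; a pose out of reach is approached as far as the arm can. A call is refused whole if a number of a shift passes 41.7 or a number of a turn 0.125, either way. A call with a gripper value outside its range is refused whole. The fingers move at their own pace and stop on an object; the grip force is fixed at half the most. Time passes only in rows, so rows that do not move let the fingers close. It gives the time, the measured TCP pose, the force, the opening and the grip force at its end, in the units of the state.
- bot.state(): the state, without advancing time (a new reading comes with each control period).
- bot.grab_frame(name): name is "scene" or "top" or "wrist"; returns (picture, depth): 480x640x3 uint8, red, green, blue; 480x640 float32, m along the optical axis (not along the pixel's ray), 0 where there is no reading.
- bot.get_calibration(name): a dict with "camera_matrix" (3x3 intrinsics, pixels), "eye" and "orientation" of the camera in the world; the wrist camera has in their place "T_tool_cam" (4x4, takes a point from camera to tool coordinates, whose origin is the TCP and whose axes are the flange's). Camera axes: x right, y up, looking along -z (the intrinsics and any distortion apply to the point x, -y, -z); pixel columns grow to the right and rows downward; lengths in m; the calibration is good to about 2 mm. A picture is of the moment at which its call begins: read the wrist's pose just before it. get_calibration takes no time and is no camera call.
- bot.hand_in(): hands the job in; it is judged then, once.
Trained networks look in the newest picture that a camera, given by its name, has taken for a name from the list of things; names that differ only in an ending like _2 or _b are one class to them, and where a whole thing is asked for, a point or a joint stands for the part that bears it (a point fixed in the world has none). Each returns a list of dicts, best first, with "score" (0 to 1); they miss things now and then, are a little off and sometimes report something else, mostly with a low value. They report only what shows in the picture. A call takes as long as a camera call. They do not tell look-alikes from the thing itself.
- bot.look_for(camera, name): "location" ([x, y, z] in m, in world coordinates, good to about 4 mm: the middle of the surface that is visible of it).
The state is a dict: "clock": time; "qpos": joint angles; "joint_velocities": joint speeds; "effort": joint torques, N m; "eef_pos": TCP position; "tcp_rot": TCP orientation; "ft_force": force on the tool from outside, world axes, zero at the start; "ft_torque": the same for the moment, N m; "finger_gap": opening from 0.0 (shut) to 1.0 (fully open); "grip_force": force on a finger pad.
Only numpy, scipy, OpenCV 4.12 (cv2) and the standard library are available. Lean on these libraries where they do the work, as an engineer would, in place of code of your own. Each camera call takes 0.05 s, during which the arm holds its last target. There are 200 camera calls.

## Task

Set up the strike-off gauge for the next sand mould. First turn its depth sleeve until the red pointer clicks in at number 5 and let go of it; then take the wooden-handled strike-off blade out of its parking block, slide it edgewise into the slot of the gauge until it sits fully home, and let go. Leave everything else on the bench where it is.

Things in the scene. Friction and masses are not known exactly. Their poses are not given: they have to be found in the camera images.
- gauge: Strike-off gauge, fixed: pale green base 135 (x) x 300 (y) x 20 mm high. Origin: centre of the underside, z up. At (0, +80): a black dial, 132 across, top 32 high, with white numerals 1 to 7 around the sleeve at radius 53, 0.45 rad apart, clockwise seen from above, 4 towards +x of this frame. At (0, -65): an aluminium slot block 50 x 140, top 65 high.
- sleeve (a joint): Turn of the knurled steel depth sleeve about its vertical axis, rad, growing clockwise seen from above. Number n is at 0.45*(n-1): 1 is 0, 5 is 1.80, 7 is 2.70; it stops just beyond 1 and 7. A spring detent (about 0.15 Nm) pulls it into each number. The red pointer at its foot and the red line on its top show its direction.
- sleeve_grip (a point): Point on the sleeve's axis, 72 above the bench, at the height to grip. The sleeve is a round, knurled steel cylinder 51 in diameter from 43 to 90 above the bench, with a 58 foot flange from 34 to 43. This frame's x axis points along the red pointer; its z is up.
- slot (a point): Centre of the floor of the blade slot in the gauge, 25 above the bench. The slot runs along y of this frame, 118 long and 9 wide, 40 deep (mouth 65 above the bench, edges chamfered 5), z up.
- blade: Strike-off blade, loose, 0.35 kg: steel plate 6 mm thick (x), 110 long (y), 75 high, with a flat-sided wooden grip along its upper edge, 22 thick (x), 90 long (y), from 70 to 105 above the lower edge. Origin: middle of the lower edge, z up towards the grip. Either way round is the same. Starts upright in the parking block.
- rest: Dark wooden parking block, fixed: 75 (x) x 145 (y) x 45 high, with a slot along its y, 118 long, 10 wide, 35 deep, in which the blade stands, its lower edge 10 above the bench. Origin: centre of the underside.
- tin: Bystander: yellow closed tin, 66 across, 100 high (mm); it starts behind the gauge (side away from the robot). Leave alone.
- slick: Bystander: steel spoon-shaped moulding tool, 190 long, lying (mm); it starts in front of the gauge (robot side). Leave alone.
- rammer: Bystander: turned wooden hand rammer, 64 across, 115 high, standing (mm); it starts behind the parking block. Leave alone.
- brush: Bystander: flat brush, 190 long, lying (mm); it starts in front of the parking block. Leave alone.
- mug: Bystander: blue mug, 80 across, 90 high (mm); it starts at the back of the bench. Leave alone.
- mallet: Bystander: hammer, 250 long, lying (mm); it starts at the left. Leave alone.
- jar: Bystander: amber glass jar, 70 across, 90 high (mm); it starts at the right. Leave alone.
There are look-alikes about, which are no part of the job. What is shaped like the blade but green or orange is not meant.

How it is judged:
On the way, in this order (a step that is already met when the one before it is completed fails the run):
1. the sleeve rests at number 5 (1.70 to 1.90 rad), let go (value of joint sleeve between 1.7 and 1.9 rad and velocity of joint sleeve between -0.1 and 0.1 rad/s and contact force between the fingers and gauge below 0.2 N), for 0.2 s.
2. the blade is fully home in the gauge's slot (x of blade in the frame of slot between -0.003 and 0.003 m and y of blade in the frame of slot between -0.006 and 0.006 m and z of blade in the frame of slot between -0.004 and 0.004 m and angle between the y axis of blade and the y axis of slot, either way round below 0.06 rad and angle between blade's own z axis and vertical below 0.1 rad), for 0.2 s.
At the end, for the whole second after the job is handed in: The sleeve stands at number 5 (joint 1.70 to 1.90 rad) and the blade stands at rest and released in the gauge's slot: its lower edge within 4 mm of the slot floor, within 3 mm across and 6 mm along of the slot's centre, turned less than 0.06 rad and tilted less than 0.10 rad (all of step 2 and value of joint sleeve between 1.7 and 1.9 rad and contact force between the fingers and blade below 0.2 N and contact force between the fingers and gauge below 0.2 N and linear speed of blade below 0.02 m/s); the robot touches nothing.
It fails at once if a bystander (tin, slick, rammer, brush, mug, mallet, jar) is moved more than 30 mm (distance of any of tin, slick, rammer, brush, mug, mallet, jar from where it was at the start of the episode above 0.03 m).
It also fails if it takes over 64 s, if anything falls off the work surface, if the arm or the gripper's body presses on something with over 40 N, if the wrist force passes 120 N, or if a joint passes its speed limit or range.

## Working session

There is one attempt and no reset: what is moved stays moved. The work goes in short steps, Python scripts to look and compute and a tool call to move; the robot and the scene stay as the last step left them, time stands still between calls to the robot, and variables do not carry over. Pictures are saved under pics/ and viewed, at most 10 in all, crops included, and the job is handed in when it is done.

Besides the shell and the picture viewer there is one more tool, called after "Request:" in YAML: its name, and indented under it one key for each argument. step_arm: Moves the arm, as the interface text tells. Its arguments: {"type":"object","properties":{"targets":{"type":"array","items":{"type":"array"}}},"required":["targets"]}

```bash
ls; mkdir -p pics; cat > h.py <<'E'
import numpy as np, cv2
from station import bot
from scipy.spatial.transform import Rotation as R
def grab(cam):
    s=bot.state(); im,d=bot.grab_frame(cam); return s,im,d
def campose(cam,s=None):
    c=bot.get_calibration(cam); K=np.array(c["camera_matrix"])
    if "T_tool_cam" in c:
        T=np.eye(4); T[:3,:3]=R.from_euler('xyz',s["tcp_rot"]).as_matrix(); T[:3,3]=s["eef_pos"]
        T=T@np.array(c["T_tool_cam"])
    else:
        T=np.eye(4); o=np.array(c["orientation"]); T[:3,3]=c["eye"]
        T[:3,:3]=o if o.shape==(3,3) else R.from_euler('xyz',o).as_matrix()
    return K,T
def cloud(d,K,T):
    v,u=np.indices(d.shape); z=d
    p=np.stack([(u-K[0,2])/K[0,0]*z,-(v-K[1,2])/K[1,1]*z,-z],-1)
    return p@T[:3,:3].T+T[:3,3]
def proj(P,K,T):
    q=(np.atleast_2d(P)-T[:3,3])@T[:3,:3]; return np.stack([K[0,0]*q[:,0]/-q[:,2]+K[0,2],K[1,1]*q[:,1]/q[:,2]+K[1,2]],-1)
E
python3 - <<'E'
from h import *
for c in["scene","top"]:
    s,im,d=grab(c); cv2.imwrite(f"pics/{c}0.png",im[...,::-1]); np.savez(f"{c}0.npz",im=im,d=d)
    cal=bot.get_calibration(c); print(cal)
    K,T=campose(c)
    for n in["gauge","sleeve","blade","rest","tin","rammer","slot"]:
        for r in bot.look_for(c,n)[:4]: print(c,n,round(r["score"],2),np.round(r["location"],3),proj(r["location"],K,T).round()[0])
print(bot.get_calibration("wrist")); print(bot.state())
E
```

```text
pics
{'camera_matrix': array([[512.00199253,   0.        , 326.28139086],
       [  0.        , 512.00199253, 246.24336055],
       [  0.        ,   0.        ,   1.        ]]), 'eye': array([1.15151644, 0.90679403, 0.92628979]), 'orientation': array([ 0.9149093 , -0.01353097,  2.54050294])}
scene gauge 0.63 [0.5   0.257 0.031] [390. 311.]
scene sleeve 0.79 [0.476 0.312 0.081] [415. 305.]
scene blade 0.92 [ 0.626 -0.374  0.049] [230. 203.]
scene blade 0.8 [ 0.371 -0.257  0.089] [318. 186.]
scene blade 0.68 [ 0.606 -0.171  0.099] [266. 219.]
scene blade 0.59 [ 0.386 -0.079  0.057] [347. 223.]
scene rest 0.97 [ 0.616 -0.15   0.046] [268. 239.]
scene tin 0.86 [0.635 0.17  0.074] [325. 299.]
scene rammer 0.88 [ 0.726 -0.184  0.046] [228. 246.]
scene rammer 0.65 [0.478 0.311 0.081] [414. 306.]
scene slot 0.66 [0.496 0.251 0.031] [390. 309.]
scene slot 0.22 [0.553 0.472 0.027] [436. 381.]
{'camera_matrix': array([[615.84309306,   0.        , 315.48997388],
       [  0.        , 615.84309306, 244.43776441],
       [  0.        ,   0.        ,   1.        ]]), 'eye': array([0.35909393, 0.010
[... 1181 characters left out ...]
00000e+00]])}
{'clock': 0.8, 'qpos': array([-1.26738406e+00,  1.30343976e-01,  1.48821205e+00,  1.75034610e-05,
        1.52300878e+00, -8.54051913e-02]), 'joint_velocities': array([ 0.00035862, -0.00053046,  0.00078617,  0.00032156, -0.00155317,
        0.00105154]), 'effort': array([ 3.09362818e-03, -5.59692085e+01, -4.92025387e+01,  7.70545076e-02,
        2.24772346e-02, -1.01137249e-05]), 'eef_pos': array([ 0.22748196, -0.55520726,  0.18146208]), 'tcp_rot': array([ 3.14156342e+00, -1.50445889e-05,  3.88816624e-01]), 'ft_force': array([ 0.17655373, -0.48171999, -0.43410096]), 'ft_torque': array([ 0.00373865, -0.01034898, -0.01185671]), 'grip_force': 0.0, 'finger_gap': 0.9980636717111843}
```

View pics/top0.png

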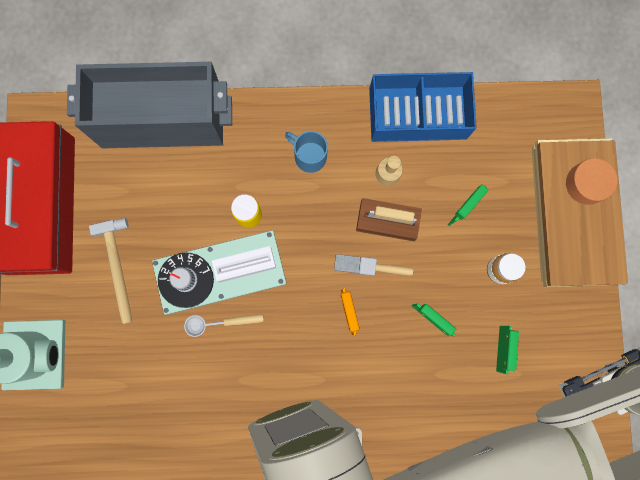

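View pics/scene0.png

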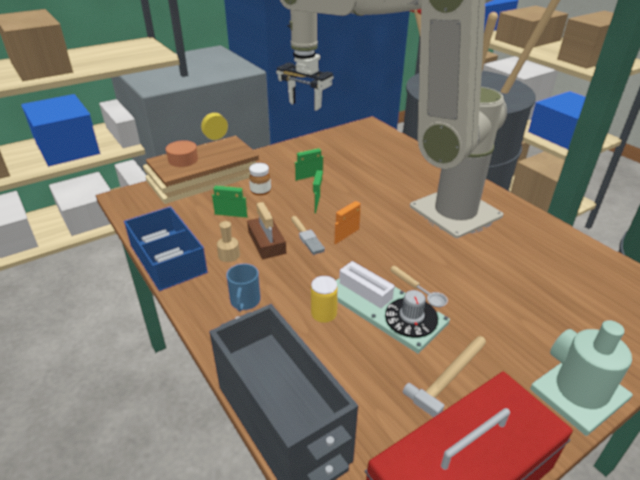

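Top view: the wooden-handled blade is in the dark block at (395,214). Look-alikes are green at (467,205), (436,320) and (508,350), and orange at (349,312). I choose (395,214). The gauge is at (219,273), with its sleeve at (181,279) and the red pointer towards upper left, near 1 or 2.

```bash
cat > m1.py <<'E'
from h import *
def rect(P):
    (c,wh,a)=cv2.minAreaRect((P[:,:2]*1000).astype(np.float32)); 
    if wh[0]<wh[1]: wh=wh[::-1]; a+=90
    return np.round(c,1),np.round(wh,1),round((a+90)%180-90,2)
def meas(d,K,T,lab):
    P=cloud(d,K,T).reshape(-1,3); P=P[d.ravel()>0]
    def box(c,r,z0,z1):
        m=(np.hypot(P[:,0]-c[0],P[:,1]-c[1])<r)&(P[:,2]>z0)&(P[:,2]<z1); return P[m]
    for n,c,r,z0,z1 in[("sleevetop",(.46,.292),.045,.08,.1),("slotblock",(.49,.15),.11,.055,.075),("base",(.475,.215),.19,.013,.027),("grip",(.595,-.187),.07,.1,.13),("rest",(.59,-.187),.1,.035,.055)]:
        Q=box(c,r,z0,z1)
        if len(Q)>20: print(lab,n,len(Q),"z",np.percentile(Q[:,2],[10,50,90]).round(4),"mean",Q.mean(0).round(4),*rect(Q))
if __name__=="__main__":
    for c in["top","scene"]:
        f=np.load(f"{c}0.npz"); K,T=campose(c); meas(f["d"],K,T,c)
    f=np.load("top0.npz"); im=f["im"]
    a=cv2.resize(im[225:325,140:300],(640,400),interpolation=cv2.INTER_CUBIC); b=cv2.resize(im[190:250,350:430],(266,200))
    cv2.imwrite("pics/crop.png",np.hstack([a,np.pad(b,((0,200),(0,0),(0,0)))])[:,:800,::-1])
E
python3 m1.py
```

```text
top sleevetop 407 z [0.0883 0.0927 0.0968] mean [0.4666 0.2956 0.0925] [466.7 296.1] [50.5 50.4] -52.82
top slotblock 1159 z [0.06   0.0648 0.0689] mean [0.5002 0.1556 0.0646] [534.2 163.8] [140.3 124.6] -77.18
top base 3693 z [0.0159 0.0201 0.0248] mean [0.4775 0.1878 0.0202] [457.2 206.8] [316.4 242.4] -67.12
top grip 415 z [0.1088 0.1149 0.1188] mean [ 0.5976 -0.1941  0.1142] [ 598.6 -195.1] [90.6 23.5] 78.85
top rest 1401 z [0.0409 0.0453 0.0496] mean [ 0.5959 -0.1891  0.0452] [ 623.9 -197.8] [145.8 127.1] 77.9
scene sleevetop 312 z [0.0847 0.0924 0.095 ] mean [0.4714 0.3026 0.0913] [469.1 299.9] [49.6 49.5] -80.85
scene slotblock 811 z [0.0578 0.0638 0.0665] mean [0.4998 0.1607 0.063 ] [499.3 156.6] [143.9  55.7] -76.48
scene base 1909 z [0.0157 0.0196 0.0236] mean [0.5013 0.2361 0.0197] [463.2 215.4] [309.2 268.1] -56.93
scene grip 184 z [0.1044 0.1135 0.1162] mean [ 0.603  -0.1853  0.1122] [ 599.7 -191.8] [94.4 23. ] 78.47
scene rest 680 z [0.0398 0.0445 0.0475] mean [ 0.6084 -0.1751  0.0441] [ 599.8 -190. ] [151.6  77.4] 78.95
```

View pics/crop.png

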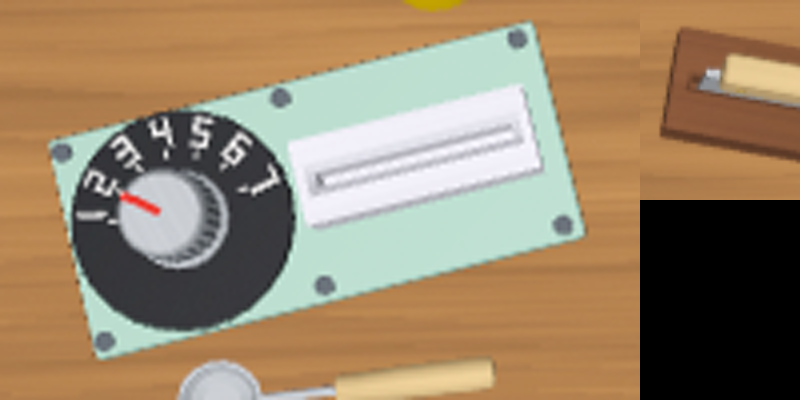

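The crop confirms that the pointer is at 2 (sleeve centre about px (160,212) in the crop) and that the blade has a wooden grip in the dark block. Next I'm writing a planner that prints rows for the moves.

```bash
cat > plan.py <<'E'
import sys
from h import *
def plan(goal,yaw,jaw,p=None,y=None,vmax=40,wmax=.12):
    """rows (tool axes) from pose (default: measured) to goal mm/yaw, tool down; rounded, error carried along"""
    s=bot.state()
    p=np.array(s["eef_pos"])*1000 if p is None else np.array(p,float); y=s["tcp_rot"][2] if y is None else y
    dy=(yaw-y+np.pi)%(2*np.pi)-np.pi; goal=np.array(goal,float)
    n=int(max(np.ceil(np.linalg.norm(goal-p)/vmax),np.ceil(abs(dy)/wmax),1)); rows=[]; y0=y;p0=p.copy()
    for i in range(1,n+1):
        M=np.array([[np.cos(y),np.sin(y),0],[np.sin(y),-np.cos(y),0],[0,0,-1]])
        sh=np.round(M.T@(p0+(goal-p0)*i/n-p),0 if i<n else 1); w=round(y-(y0+dy*i/n),3)
        p=p+M@sh; y-=w; rows.append([sh.tolist(),[0,0,w],jaw])
    return rows,p,y
def show(*legs):
    """legs: (goal mm,yaw,jaw)"""
    p=y=None; out=[]
    for g,w,j in legs: r,p,y=plan(g,w,j,p,y); out+=r
    for i in range(0,len(out),12): print("[[",",".join(f"[[{a[0]:g},{a[1]:g},{a[2]:g}],[0,0,{b[2]:g}],{j}]" for a,b,j in out[i:i+12]),"]")
E
python3 -c "
from plan import *
show(((350,-150,260),1.2,93),((480,150,260),1.8,93))"
```

```text
[[ [[24,-30,-7],[0,0,-0.074],93],[[27,-28,-7],[0,0,-0.073],93],[[28,-26,-7],[0,0,-0.074],93],[[30,-24,-8],[0,0,-0.074],93],[[32,-21,-7],[0,0,-0.074],93],[[34,-19,-7],[0,0,-0.073],93],[[34,-17,-7],[0,0,-0.074],93],[[36,-14,-7],[0,0,-0.074],93],[[37,-11,-7],[0,0,-0.074],93],[[37,-9,-7],[0,0,-0.073],93],[[38.5,-5.5,-7.5],[0,0,-0.074],93],[[36,1,-0],[0,0,-0.067],93] ]
[[ [[36,4,-0],[0,0,-0.066],93],[[36,6,-0],[0,0,-0.067],93],[[35,9,-0],[0,0,-0.067],93],[[35,11,-0],[0,0,-0.066],93],[[34,13,-0],[0,0,-0.067],93],[[33,15,-0],[0,0,-0.067],93],[[32,18,-0],[0,0,-0.066],93],[[30.2,19.6,-0],[0,0,-0.067],93] ]
```

Request:
step_arm:
  targets:
    - [[24, -30, -7], [0, 0, -0.074], 93]
    - [[27, -28, -7], [0, 0, -0.073], 93]
    - [[28, -26, -7], [0, 0, -0.074], 93]
    - [[30, -24, -8], [0, 0, -0.074], 93]
    - [[32, -21, -7], [0, 0, -0.074], 93]
    - [[34, -19, -7], [0, 0, -0.073], 93]
    - [[34, -17, -7], [0, 0, -0.074], 93]
    - [[36, -14, -7], [0, 0, -0.074], 93]
    - [[37, -11, -7], [0, 0, -0.074], 93]
    - [[37, -9, -7], [0, 0, -0.073], 93]
    - [[38.5, -5.5, -7.5], [0, 0, -0.074], 93]
    - [[36, 1, 0], [0, 0, -0.067], 93]

```text
clock: 1.8
eef_pos: [0.3646, -0.1151, 0.262]
tcp_rot: [3.138, 0.0, 1.27]
ft_force: [-0.3, -0.6, -0.8]
finger_gap: 0.998
grip_force: 0.0
```

Request:
step_arm:
  targets:
    - [[36, 4, 0], [0, 0, -0.066], 93]
    - [[36, 6, 0], [0, 0, -0.067], 93]
    - [[35, 9, 0], [0, 0, -0.067], 93]
    - [[35, 11, 0], [0, 0, -0.066], 93]
    - [[34, 13, 0], [0, 0, -0.067], 93]
    - [[33, 15, 0], [0, 0, -0.067], 93]
    - [[32, 18, 0], [0, 0, -0.066], 93]
    - [[30, 20, 0], [0, 0, -0.067], 93]
    - [[0, 0, 0], [0, 0, 0], 93]

```text
clock: 2.55
eef_pos: [0.4812, 0.1549, 0.2588]
tcp_rot: [-3.141, -0.002, 1.808]
ft_force: [0.7, 0.2, -0.5]
finger_gap: 1.0
grip_force: 0.0
```

```bash
cat > w.py <<'E'
import sys
from m1 import *
s,im,d=grab("wrist"); K,T=campose("wrist",s); n=sys.argv[1]
print(s["clock"],s["eef_pos"].round(4),s["tcp_rot"].round(3),s["joint_velocities"].round(3))
meas(d,K,T,"wrist"); cv2.imwrite(f"pics/{n}.png",im[...,::-1]); np.savez(f"{n}.npz",im=im,d=d,T=T,K=K)
E
python3 w.py w1; python3 -c "
from plan import *
show(((467,296,230),2.22,93))"
```

```text
2.55 [0.4812 0.1549 0.2588] [-3.141e+00 -2.000e-03  1.808e+00] [-0.069 -0.06   0.051 -0.04   0.04   0.005]
wrist sleevetop 2300 z [0.0891 0.0917 0.0929] mean [0.466  0.297  0.0913] [465.7 297.4] [50.9 50.8] 19.18
wrist slotblock 4398 z [0.0603 0.0631 0.0644] mean [0.5008 0.1593 0.0628] [534.9 163.8] [141.  125.6] -77.72
wrist base 12534 z [0.0169 0.0184 0.0203] mean [0.4781 0.197  0.0186] [482.4 219.9] [299.7 275. ] -77.31
wrist rest 1799 z [0.0396 0.043  0.0444] mean [ 0.6014 -0.1478  0.0428] [ 604.3 -163.5] [90.4 76. ] 78.52
[[ [[36,5,7],[0,0,-0.104],93],[[35,9,8],[0,0,-0.104],93],[[34,12,7],[0,0,-0.104],93],[[31.9,15.6,7],[0,0,-0.103],93] ]
```

View pics/w1.png

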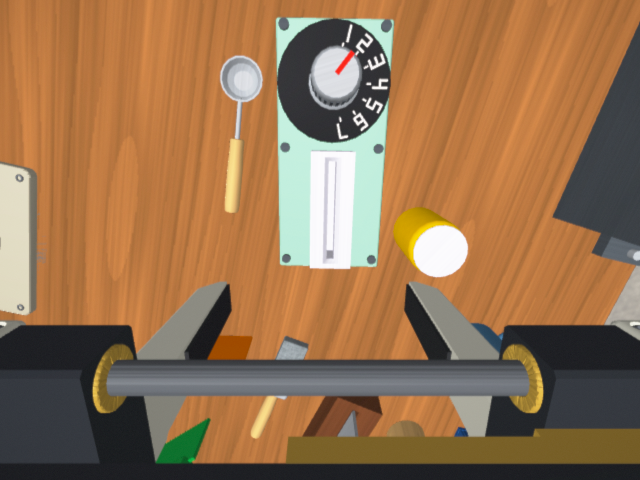

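The wrist view shows the sleeve at (336,78) with its pointer at 2, and the slot at (331,210). The sleeve centre agrees across views at about (466,297), top 0.091. I'm moving over it.

Request:
step_arm:
  targets:
    - [[36, 5, 7], [0, 0, -0.104], 93]
    - [[35, 9, 8], [0, 0, -0.104], 93]
    - [[34, 12, 7], [0, 0, -0.104], 93]
    - [[32, 16, 7], [0, 0, -0.103], 93]
    - [[0, 0, 0], [0, 0, 0], 93]
    - [[0, 0, 0], [0, 0, 0], 93]

```text
clock: 3.1
eef_pos: [0.467, 0.2941, 0.2303]
tcp_rot: [-3.14, 0.0, 2.216]
ft_force: [0.3, -0.2, 0.9]
finger_gap: 0.999
grip_force: 0.0
```

```bash
python3 w.py w2; python3 -c "
from plan import *
show(((466,297,53),2.22,93))"
```

```text
3.1 [0.467  0.2941 0.2303] [-3.14   0.     2.216] [-0.042 -0.027  0.002 -0.011  0.007  0.012]
wrist sleevetop 1930 z [0.0887 0.0916 0.0927] mean [0.4649 0.2993 0.0911] [465.7 298.4] [51.1 50.5] -7.08
wrist slotblock 3653 z [0.0597 0.0629 0.064 ] mean [0.4971 0.1644 0.0624] [534.7 165.3] [140.4 125.8] -77.26
wrist base 10380 z [0.0168 0.0182 0.0199] mean [0.4756 0.2075 0.0184] [461.8 213.8] [312.2 265.6] -58.31
[[ [[1,0,36],[0,0,-0.001],93],[[1,0,35],[0,0,-0.001],93],[[0,1,36],[0,0,-0.001],93],[[1,-0,35],[0,0,-0.002],93],[[1.1,0,35.9],[0,0,-0.001],93] ]
```

Request:
step_arm:
  targets:
    - [[1, 0, 36], [0, 0, 0], 93]
    - [[1, 0, 36], [0, 0, 0], 93]
    - [[0, 0, 36], [0, 0, 0], 93]
    - [[0, 0, 35], [0, 0, 0], 93]
    - [[0, 0, 34], [0, 0, 0], 93]
    - [[0, 0, 0], [0, 0, 0], 93]
    - [[0, 0, 0], [0, 0, 0], 51]
    - [[0, 0, 0], [0, 0, 0], 46]
    - [[0, 0, 0], [0, 0, 0], 46]
    - [[0, 0, 0], [0, 0, 0], 46]
    - [[0, 0, 0], [0, 0, 0], 46]
    - [[0, 0, 0], [0, 0, 0], 46]

```text
clock: 4.15
eef_pos: [0.4676, 0.2957, 0.0554]
tcp_rot: [3.139, 0.0, 2.215]
ft_force: [0.2, 0.1, -0.1]
finger_gap: 0.621
grip_force: 0.0
```

Request:
step_arm:
  targets:
    - [[0, 0, 0], [0, 0, 0], 40]
    - [[0, 0, 0], [0, 0, 0], 40]
    - [[0, 0, 0], [0, 0, 0], 40]
    - [[0, 0, 0], [0, 0, 0], 40]

```text
clock: 4.48
eef_pos: [0.4673, 0.2957, 0.0546]
tcp_rot: [3.14, 0.0, 2.215]
ft_force: [0.1, 2.0, 2.8]
finger_gap: 0.468
grip_force: 23.9
```

Request:
step_arm:
  targets:
    - [[0, 0, 0], [0, 0, 0], 40]
    - [[0, 0, 0], [0, 0, 0], 40]

```text
clock: 4.65
eef_pos: [0.4673, 0.2957, 0.0546]
tcp_rot: [3.14, 0.0, 2.215]
ft_force: [1.2, 2.3, 4.3]
finger_gap: 0.47
grip_force: 24.3
```

```bash
python3 w.py w3; python3 -c "
import cv2; a=cv2.imread('pics/w3.png'); cv2.imwrite('pics/w3c.png',a[150:480,120:520])"
```

```text
4.65 [0.4673 0.2957 0.0546] [3.14  0.    2.215] [-0.001 -0.001  0.001  0.002 -0.001 -0.   ]
wrist sleevetop 7020 z [0.0887 0.0917 0.0929] mean [0.4639 0.3008 0.0913] [463.  298.3] [56.5 51.6] -0.99
wrist slotblock 1418 z [0.0597 0.063  0.0639] mean [0.5045 0.1921 0.0624] [502.7 197.5] [66.  27.7] -69.14
wrist base 12754 z [0.0165 0.0182 0.0197] mean [0.4507 0.2629 0.0182] [442.3 240.8] [240.9 207.3] -77.38
```

View pics/w3c.png

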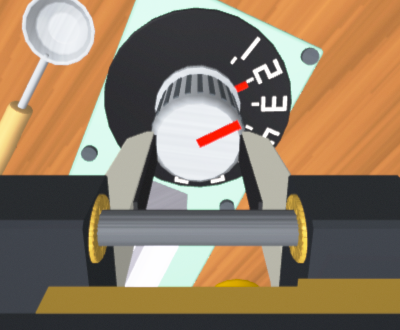

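The fingers hold the sleeve's cylinder (about (198,135) in the crop), with the pointer at 2. I'm turning it +1.35 rad.

Request:
step_arm:
  targets:
    - [[0, 0, 0], [0, 0, 0.1], 40]
    - [[0, 0, 0], [0, 0, 0.1], 40]
    - [[0, 0, 0], [0, 0, 0.12], 40]
    - [[0, 0, 0], [0, 0, 0.12], 40]
    - [[0, 0, 0], [0, 0, 0.12], 40]
    - [[0, 0, 0], [0, 0, 0.12], 40]
    - [[0, 0, 0], [0, 0, 0.12], 40]
    - [[0, 0, 0], [0, 0, 0.12], 40]
    - [[0, 0, 0], [0, 0, 0.12], 40]
    - [[0, 0, 0], [0, 0, 0.12], 40]
    - [[0, 0, 0], [0, 0, 0.1], 40]
    - [[0, 0, 0], [0, 0, 0.09], 40]

```text
clock: 5.7
eef_pos: [0.4635, 0.2958, 0.0543]
tcp_rot: [-3.137, 0.004, 0.86]
ft_force: [-16.2, 1.0, 17.7]
finger_gap: 0.469
grip_force: 28.5
```

Request:
step_arm:
  targets:
    - [[0, 0, 0], [0, 0, 0], 40]
    - [[0, 0, 0], [0, 0, 0], 40]

```text
clock: 5.87
eef_pos: [0.4635, 0.2958, 0.0543]
tcp_rot: [-3.137, 0.004, 0.865]
ft_force: [-15.0, 1.4, 17.4]
finger_gap: 0.471
grip_force: 28.4
```

```bash
cat > ptr.py <<'E'
from h import *
import sys
s,im,d=grab(sys.argv[1]); K,T=campose(sys.argv[1],s); print(s["clock"],s["eef_pos"].round(4),s["tcp_rot"].round(3),s["ft_torque"].round(2))
P=cloud(d,K,T); i=im.astype(int); c=np.array([.466,.2975])
m=(i[...,0]>150)&(i[...,1]<70)&(i[...,2]<70)&(np.hypot(P[...,0]-c[0],P[...,1]-c[1])<.045)
Q=P[m]; top=Q[Q[:,2]>.08]; lo=Q[Q[:,2]<.07]
yaw=np.radians(13.2)
for n,q in(("line",top),("foot",lo)):
    if len(q)>3:
        v=q[:,:2].mean(0)-c; a=np.arctan2(v[1],v[0]); print(n,len(q),q.mean(0).round(4),"world ang",round(a,3),"joint",round(1.35-(a-yaw),3))
E
python3 ptr.py wrist
```

```text
5.8667 [0.4635 0.2958 0.0543] [-3.137  0.004  0.865] [0.19 2.77 0.04]
line 353 [0.4782 0.2953 0.0928] world ang -0.174 joint 1.755
foot 80 [0.4982 0.2905 0.0365] world ang -0.214 joint 1.794
```

Request:
step_arm:
  targets:
    - [[0, 0, 0], [0, 0, 0], 93]
    - [[0, 0, 0], [0, 0, 0], 93]
    - [[0, 0, 0], [0, 0, 0], 93]
    - [[0, 0, 0], [0, 0, 0], 93]
    - [[0, 0, 0], [0, 0, 0], 93]
    - [[0, 0, 0], [0, 0, 0], 93]
    - [[0, 0, -30], [0, 0, 0], 93]
    - [[0, 0, -40], [0, 0, 0], 93]
    - [[0, 0, -40], [0, 0, 0], 93]
    - [[0, 0, -40], [0, 0, 0], 93]
    - [[0, 0, 0], [0, 0, 0], 93]
    - [[0, 0, 0], [0, 0, 0], 93]

```text
clock: 6.92
eef_pos: [0.4687, 0.2962, 0.2076]
tcp_rot: [3.139, -0.006, 0.865]
ft_force: [-0.2, -0.2, -0.9]
finger_gap: 1.001
grip_force: 0.0
```

```bash
python3 ptr.py wrist; python3 w.py w4; python3 -c "
from plan import *
show(((530,50,260),1.2,93),((585,-205,235),1.37,93))"
```

```text
6.9167 [0.4687 0.2962 0.2076] [ 3.139 -0.006  0.865] [-0.04 -0.03 -0.  ]
line 79 [0.4785 0.2953 0.0928] world ang -0.172 joint 1.753
foot 32 [0.4979 0.2902 0.0355] world ang -0.225 joint 1.806
6.9667 [0.4673 0.2954 0.2048] [ 3.141e+00 -2.000e-03  8.650e-01] [ 0.     0.028  0.051  0.001 -0.005 -0.   ]
wrist sleevetop 2199 z [0.0888 0.0917 0.0928] mean [0.4673 0.2994 0.0912] [466.4 298.1] [50.8 50.1] 46.51
wrist slotblock 2935 z [0.0599 0.0631 0.0643] mean [0.5022 0.1814 0.0628] [521.9 176.9] [147.2 107.5] -50.14
wrist base 11777 z [0.017  0.0183 0.0198] mean [0.4912 0.2063 0.0184] [466. 209.] [324.  266.7] -57.56
[[ [[-21,30,-8],[0,0,-0.048],93],[[-22,28,-8],[0,0,-0.048],93],[[-23,28,-8],[0,0,-0.048],93],[[-25,26,-9],[0,0,-0.048],93],[[-26,25,-8],[0,0,-0.048],93],[[-27,24,-8],[0,0,-0.047],93],[[-28.5,22.6,-8.1],[0,0,-0.048],93],[[-31,21,4],[0,0,-0.024],93],[[-32,19,3],[0,0,-0.025],93],[[-32,19,4],[0,0,-0.024],93],[[-32,19,3],[0,0,-0.024],93],[[-33,17,4],[0,0,-0.025],93] ]
[[ [[-34,17,3],[0,0,-0.024],93],[[-33.3,15.4,4],[0,0,-0.024],93] ]
```

View pics/w4.png

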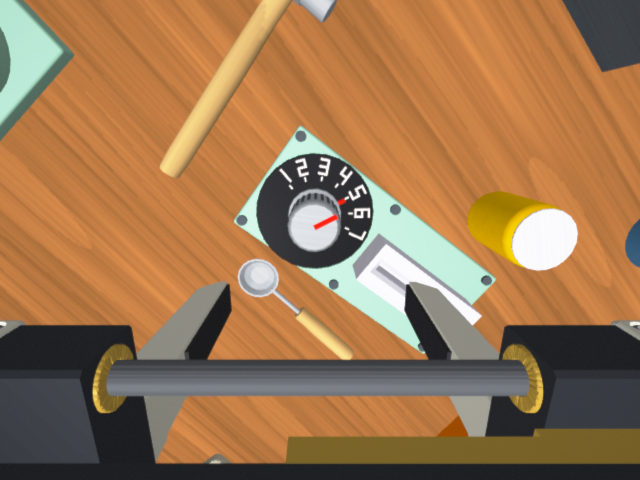

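The red pointer at (341,202) stands at the 5 and the fingers are clear. Next, the blade.

Request:
step_arm:
  targets:
    - [[-21, 30, -8], [0, 0, -0.048], 93]
    - [[-22, 28, -8], [0, 0, -0.048], 93]
    - [[-23, 28, -8], [0, 0, -0.048], 93]
    - [[-25, 26, -9], [0, 0, -0.048], 93]
    - [[-26, 25, -8], [0, 0, -0.048], 93]
    - [[-27, 24, -8], [0, 0, -0.047], 93]
    - [[-28, 23, -8], [0, 0, -0.048], 93]
    - [[-31, 21, 4], [0, 0, -0.024], 93]
    - [[-32, 19, 3], [0, 0, -0.025], 93]
    - [[-32, 19, 4], [0, 0, -0.024], 93]
    - [[-32, 19, 3], [0, 0, -0.024], 93]
    - [[-33, 17, 4], [0, 0, -0.025], 93]

```text
clock: 8.02
eef_pos: [0.5693, -0.133, 0.24]
tcp_rot: [-3.138, -0.0, 1.323]
ft_force: [1.0, 0.5, 0.3]
finger_gap: 0.993
grip_force: 0.0
```

Request:
step_arm:
  targets:
    - [[-34, 17, 3], [0, 0, -0.024], 80]
    - [[-33, 16, 4], [0, 0, -0.024], 80]
    - [[0, 0, 0], [0, 0, 0], 80]
    - [[0, 0, 0], [0, 0, 0], 80]

```text
clock: 8.35
eef_pos: [0.585, -0.2057, 0.2319]
tcp_rot: [-3.136, -0.001, 1.366]
ft_force: [-0.3, 0.6, 0.1]
finger_gap: 0.861
grip_force: 0.0
```

```bash
python3 w.py w5; cat > slot.py <<'E'
from m1 import *
# gauge block: local-frame selection, then top rect and slot interior
c0=np.array([.4995,.157]); th=np.radians(13.2)
Rm=np.array([[np.cos(th),np.sin(th)],[-np.sin(th),np.cos(th)]])
for n in["w1","w2","w4"]:
    f=np.load(n+".npz"); P=cloud(f["d"],f["K"],f["T"]).reshape(-1,3); P=P[f["d"].ravel()>0]
    L=(P[:,:2]-c0)@Rm.T; b=(abs(L[:,0])<.035)&(abs(L[:,1])<.08)
    t=b&(P[:,2]>.0575)&(P[:,2]<.068); print(n,"top",t.sum(),*rect(P[t]))
    i=b&(abs(L[:,0])<.012)&(abs(L[:,1])<.065)&(P[:,2]<.055)
    if i.sum()>10: print("  inside",i.sum(),P[i].mean(0).round(4),*rect(P[i]))
E
python3 slot.py
```

```text
8.35 [ 0.585  -0.2057  0.2319] [-3.136e+00 -1.000e-03  1.366e+00] [ 0.047 -0.042  0.01   0.015  0.011  0.021]
wrist grip 2133 z [0.1111 0.113  0.1141] mean [ 0.5983 -0.1921  0.1128] [ 598.  -194.7] [90.4 22. ] 78.29
wrist rest 5929 z [0.0423 0.0434 0.0444] mean [ 0.6001 -0.183   0.0434] [ 624.4 -197.5] [144.2 128. ] 78.29
w1 top 4195 [498.  155.9] [141.1  50.1] -77.43
  inside 698 [0.4997 0.1536 0.0273] [498.6 155.5] [117.4   8. ] -77.31
w2 top 3503 [497.8 156.9] [140.5  50.2] -77.35
  inside 601 [0.5026 0.1451 0.0305] [499.9 154. ] [115.    8.2] -78.39
w4 top 2676 [497.6 156.5] [140.9  50.5] -77.3
  inside 258 [0.4872 0.1839 0.035 ] [488.  184.4] [52.7  3.3] -77.41
```

View pics/w5.png

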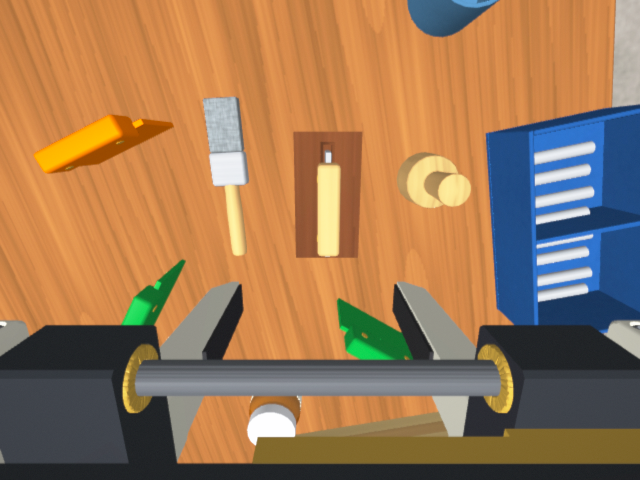

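The blade's wooden grip is at (328,210) in the dark block. Its centre measures (598,-195) mm, top 0.113–0.115, size 90x22, as specified. Now descending.

```bash
python3 -c "
from plan import *
show(((598,-194.7,150),1.366,80),((598,-194.7,78),1.366,80))"
```

```text
[[ [[4,3,28],[0,0,0.001],80],[[4,4,27],[0,0,0],80],[[3.9,3.4,27.9],[0,0,0.001],80],[[0,-0,36],[0,0,-0],80],[[0,-0,36],[0,0,-0],80] ]
```

Request:
step_arm:
  targets:
    - [[4, 3, 28], [0, 0, 0], 80]
    - [[4, 4, 27], [0, 0, 0], 80]
    - [[4, 3.5, 28], [0, 0, 0], 80]
    - [[0, 0, 30], [0, 0, 0], 80]
    - [[0, 0, 30], [0, 0, 0], 80]
    - [[0, 0, 12], [0, 0, 0], 80]
    - [[0, 0, 0], [0, 0, 0], 80]
    - [[0, 0, 0], [0, 0, 0], 80]

```text
clock: 9.07
eef_pos: [0.599, -0.1935, 0.081]
tcp_rot: [-3.14, -0.0, 1.371]
ft_force: [0.5, -0.4, 1.8]
finger_gap: 0.86
grip_force: 0.0
```

```bash
python3 w.py w6
```

```text
9.0667 [ 0.599  -0.1935  0.081 ] [-3.14  -0.     1.371] [-0.008 -0.028 -0.051  0.     0.004 -0.002]
wrist grip 6794 z [0.1114 0.1132 0.1206] mean [ 0.5997 -0.1885  0.1142] [ 604.4 -190.3] [83.5 78.9] 27.39
wrist rest 13570 z [0.0424 0.0433 0.0442] mean [ 0.6019 -0.1787  0.0433] [ 624.3 -197.4] [145.7 127.9] 78.29
```

Request:
step_arm:
  targets:
    - [[0, 0, 0], [0, 0, 0], 10]
    - [[0, 0, 0], [0, 0, 0], 10]
    - [[0, 0, 0], [0, 0, 0], 10]
    - [[0, 0, 0], [0, 0, 0], 10]
    - [[0, 0, 0], [0, 0, 0], 10]
    - [[0, 0, 0], [0, 0, 0], 10]
    - [[0, 0, 0], [0, 0, 0], 10]
    - [[0, 0, 0], [0, 0, 0], 10]
    - [[0, 0, 0], [0, 0, 0], 10]
    - [[0, 0, 0], [0, 0, 0], 10]
    - [[0, 0, 0], [0, 0, 0], 10]

```text
clock: 10.03
eef_pos: [0.5993, -0.1946, 0.0809]
tcp_rot: [-3.141, -0.0, 1.37]
ft_force: [0.2, 0.0, 0.6]
finger_gap: 0.137
grip_force: 0.0
```

Request:
step_arm:
  targets:
    - [[0, 0, 0], [0, 0, 0], 5]
    - [[0, 0, 0], [0, 0, 0], 5]
    - [[0, 0, 0], [0, 0, 0], 5]

```text
clock: 10.28
eef_pos: [0.5994, -0.1946, 0.0809]
tcp_rot: [-3.142, -0.0, 1.37]
ft_force: [0.4, 0.3, 1.0]
finger_gap: 0.054
grip_force: 0.0
```

```bash
python3 w.py w7; python3 -c "
import cv2; a=cv2.imread('pics/w7.png'); cv2.imwrite('pics/w7c.png',a[100:480,120:520])"
```

```text
10.2833 [ 0.5994 -0.1946  0.0809] [-3.142 -0.     1.37 ] [-0.001 -0.001 -0.002  0.001 -0.002 -0.   ]
wrist grip 4326 z [0.1113 0.1132 0.1193] mean [ 0.6022 -0.1781  0.114 ] [ 602.1 -192. ] [86.1 32.8] -87.66
wrist rest 11432 z [0.0424 0.0433 0.0442] mean [ 0.6038 -0.1662  0.0433] [ 625.5 -191.9] [134.6 127.9] 78.34
```

View pics/w7c.png

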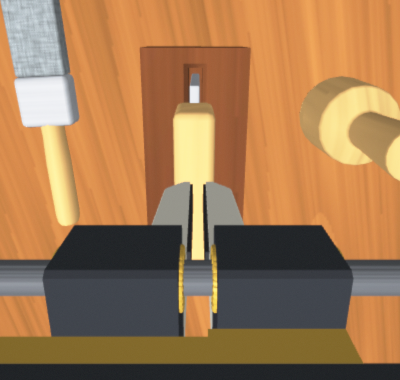

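```bash
python3 - <<'E'
from h import *
f=np.load("w7.npz"); P=cloud(f["d"],f["K"],f["T"]); 
T=np.linalg.inv(f["T"]@np.linalg.inv(np.array(bot.get_calibration("wrist")["T_tool_cam"])))
Q=P@T[:3,:3].T+T[:3,3]
for v in range(280,380,8):
    print(v,[(u,*(Q[v,u]*1000).round().astype(int)) for u in(285,300,308,317,326,335,350)])
E
```

```text
280 [(285, np.int64(-21), np.int64(-24), np.int64(37)), (300, np.int64(8), np.int64(-8), np.int64(-32)), (308, np.int64(8), np.int64(-4), np.int64(-32)), (317, np.int64(8), np.int64(1), np.int64(-32)), (326, np.int64(8), np.int64(5), np.int64(-32)), (335, np.int64(-22), np.int64(14), np.int64(38)), (350, np.int64(-22), np.int64(25), np.int64(38))]
288 [(285, np.int64(-28), np.int64(-24), np.int64(38)), (300, np.int64(9), np.int64(-8), np.int64(-45)), (308, np.int64(9), np.int64(-4), np.int64(-44)), (317, np.int64(4), np.int64(1), np.int64(-33)), (326, np.int64(9), np.int64(5), np.int64(-44)), (335, np.int64(9), np.int64(10), np.int64(-45)), (350, np.int64(-28), np.int64(26), np.int64(38))]
296 [(285, np.int64(9), np.int64(-14), np.int64(-54)), (300, np.int64(9), np.int64(-7), np.int64(-54)), (308, np.int64(9), np.int64(-4), np.int64(-52)), (317, np.int64(-1), np.int64(1), np.int64(-33)), (326, np.int64(8), np.int64(5), np.int64(-52)), (335, np.int64(9), np.int64(9), np.int64(-53)), (350, np.int64(9), np.int64(16), np.int64(-52))]
304 [(285, np.int64(9), np.int64(-14), np.int64(-61)),
[... 2778 characters left out ...]
nt64(36), np.int64(-6), np.int64(-143)), (300, np.int64(32), np.int64(-3), np.int64(-138)), (308, np.int64(30), np.int64(-1), np.int64(-135)), (317, np.int64(30), np.int64(1), np.int64(-135)), (326, np.int64(30), np.int64(3), np.int64(-135)), (335, np.int64(32), np.int64(5), np.int64(-138)), (350, np.int64(36), np.int64(8), np.int64(-142))]
376 [(285, np.int64(34), np.int64(-6), np.int64(-143)), (300, np.int64(32), np.int64(-3), np.int64(-140)), (308, np.int64(29), np.int64(-1), np.int64(-136)), (317, np.int64(30), np.int64(1), np.int64(-137)), (326, np.int64(29), np.int64(3), np.int64(-137)), (335, np.int64(31), np.int64(5), np.int64(-138)), (350, np.int64(34), np.int64(8), np.int64(-143))]
```

```bash
python3 - <<'E'
from h import *
C=np.array(bot.get_calibration("wrist")["T_tool_cam"])
for n in("w1","w5","w6","w3","w7"):
    f=np.load(n+".npz"); Q=cloud(f["d"],f["K"],C)*1000; m=(f["d"]>0)&(abs(Q[...,0])<11)&(abs(Q[...,1])<70)&(Q[...,2]<5)&(Q[...,2]>-100)
    if n in("w1","w5"): q=Q[m]; i=np.argsort(-q[:,2])[:3]; print(n,"tips",q[i].round(), "inner y at z -60..-30", [np.abs(q[(q[:,2]>a)&(q[:,2]<a+10)&(abs(q[:,1])<70)][:,1]).min().round(1) if ((q[:,2]>a)&(q[:,2]<a+10)).any() else None for a in(-90,-70,-50,-40,-30,-20,-10)])
    else:
        q=Q[m]
        for a in range(-100,0,10):
            r=q[(q[:,2]>a)&(q[:,2]<=a+10)]
            if len(r): print(n,a,len(r),np.abs(r[:,1]).min().round(1),np.abs(r[:,1]).max().round(1))
print(bot.state()["qpos"])
E
```

```text
w1 tips [[  7.  48. -34.]
 [  7. -47. -34.]
 [ -8. -46. -35.]] inner y at z -60..-30 [np.float64(44.9), np.float64(45.1), np.float64(45.1), np.float64(45.2), None, None, None]
w5 tips [[ -8. -39. -35.]
 [  1. -39. -35.]
 [  0.  41. -35.]] inner y at z -60..-30 [np.float64(38.7), np.float64(38.8), np.float64(38.7), np.float64(38.9), None, None, None]
w6 -100 1681 38.6 58.1
w6 -90 1655 38.6 57.5
w6 -80 1419 38.6 57.2
w6 -70 1158 38.7 56.2
w6 -60 926 38.6 55.5
w6 -50 742 38.7 54.6
w6 -40 1595 0.1 50.5
w6 -30 98 8.3 11.8
w3 -100 1048 20.6 33.8
w3 -90 1206 20.6 37.1
w3 -80 1192 20.7 38.7
w3 -70 958 20.7 38.2
w3 -60 777 20.7 37.9
w3 -50 608 20.7 36.9
w3 -40 3233 0.1 31.5
w3 -30 20 23.7 26.2
w7 -100 239 1.7 6.7
w7 -90 319 1.6 7.1
w7 -80 858 1.7 19.5
w7 -70 753 1.7 19.0
w7 -60 645 1.7 18.3
w7 -50 451 1.8 17.8
w7 -40 677 0.1 13.0
w7 -30 16 9.3 12.1
[-3.95272023e-01  2.75437633e-01  1.50932389e+00  7.22979018e-07
  1.35686589e+00 -1.94250153e-01]
```

The fingertips actually sit 34 mm short of the reported TCP: the wrist depth puts them at tool z -34, so they closed just above the grip. I'm reopening and going 35 mm lower.

Request:
step_arm:
  targets:
    - [[0, 0, -4], [0, 0, 0], 70]
    - [[0, 0, 0], [0, 0, 0], 70]
    - [[0, 0, 0], [0, 0, 0], 70]
    - [[0, 0, 0], [0, 0, 0], 70]
    - [[0, 0, 0], [0, 0, 0], 70]
    - [[0, 0, 0], [0, 0, 0], 70]
    - [[0, 0, 0], [0, 0, 0], 70]
    - [[0, 0, 10], [0, 0, 0], 70]
    - [[0, 0, 15], [0, 0, 0], 70]
    - [[0, 0, 15], [0, 0, 0], 70]
    - [[0, 0, 0], [0, 0, 0], 70]
    - [[0, 0, 0], [0, 0, 0], 70]

```text
clock: 11.33
eef_pos: [0.598, -0.1941, 0.0432]
tcp_rot: [-3.138, -0.001, 1.37]
ft_force: [-0.1, -0.9, 0.5]
finger_gap: 0.749
grip_force: 0.0
```

Request:
step_arm:
  targets:
    - [[0, 0, 0], [0, 0, 0], 30]
    - [[0, 0, 0], [0, 0, 0], 5]
    - [[0, 0, 0], [0, 0, 0], 5]
    - [[0, 0, 0], [0, 0, 0], 5]
    - [[0, 0, 0], [0, 0, 0], 5]
    - [[0, 0, 0], [0, 0, 0], 5]
    - [[0, 0, 0], [0, 0, 0], 5]
    - [[0, 0, 0], [0, 0, 0], 5]
    - [[0, 0, 0], [0, 0, 0], 5]
    - [[0, 0, 0], [0, 0, 0], 5]

```text
clock: 12.17
eef_pos: [0.5993, -0.1946, 0.045]
tcp_rot: [-3.141, -0.0, 1.37]
ft_force: [-1.0, -0.3, 1.9]
finger_gap: 0.233
grip_force: 30.0
```

Request:
step_arm:
  targets:
    - [[0, 0, -15], [0, 0, 0], 5]
    - [[0, 0, -20], [0, 0, 0], 5]
    - [[0, 0, -30], [0, 0, 0], 5]
    - [[0, 0, -40], [0, 0, 0], 5]
    - [[0, 0, -20], [0, 0, 0], 5]
    - [[0, 0, 0], [0, 0, 0], 5]
    - [[0, 0, 0], [0, 0, 0], 5]

```text
clock: 12.75
eef_pos: [0.6002, -0.1949, 0.1708]
tcp_rot: [3.139, 0.0, 1.37]
ft_force: [0.5, -0.0, -3.8]
finger_gap: 0.237
grip_force: 30.0
```

```bash
cat > held.py <<'E'
from h import *
C=np.array(bot.get_calibration("wrist")["T_tool_cam"])
s,im,d=grab("wrist"); np.savez("held.npz",im=im,d=d); Q=cloud(d,campose("wrist",s)[0],C)*1000
print(s["clock"],s["eef_pos"].round(4),s["tcp_rot"].round(4),s["finger_gap"],s["ft_force"].round(1))
m=(d>0)&(Q[...,2]<25)&(Q[...,2]>-10)&(abs(Q[...,1])<25)&(Q[...,0]>8)&(Q[...,0]<70)
def fit(q): 
    c,wh,a=cv2.minAreaRect(q[:,:2].astype(np.float32)); 
    return np.round(c,1),np.round(wh,1),round(a,2)
for z0,z1 in((-10,-1),(-1,6),(6,25)):
    q=Q[m&(Q[...,2]>z0)&(Q[...,2]<z1)]
    if len(q)>10: print(z0,len(q),"z",np.median(q[:,2]).round(1),"y",np.percentile(q[:,1],[2,50,98]).round(1),"xmax",np.percentile(q[:,0],[2,98]).round(1),fit(q),"slope dy/dx",np.polyfit(q[:,0],q[:,1],1)[0].round(4),"dz/dx",np.polyfit(q[:,0],q[:,2],1)[0].round(3))
E
python3 held.py; python3 -c "
from plan import *
show(((498,156.5,172),1.791,5))"
```

```text
12.75 [ 0.6002 -0.1949  0.1708] [3.1391e+00 5.0000e-04 1.3698e+00] 0.23703196521938907 [ 0.5 -0.  -3.8]
-10 20 z -6.6 y [-2.   0.6  3.2] xmax [54.1 54.8] (array([54.5,  0.6]), array([5.7, 0.7]), 86.35) slope dy/dx 2.7395 dz/dx -0.746
-1 19 z 2.7 y [-1.6  1.2  3.6] xmax [53.9 54.8] (array([54.5,  0.9]), array([0.8, 5.4]), 5.09) slope dy/dx -2.2532 dz/dx -2.616
6 29 z 15.7 y [-2.   0.5  3.1] xmax [54.4 54.8] (array([54.6,  0.5]), array([5.2, 0.4]), 89.26) slope dy/dx 1.7123 dz/dx -3.35
[[ [[32,-17,-0],[0,0,-0.042],5],[[33,-15,-1],[0,0,-0.042],5],[[34,-14,-0],[0,0,-0.042],5],[[34,-13,-0],[0,0,-0.042],5],[[35,-11,-1],[0,0,-0.043],5],[[35,-10,-0],[0,0,-0.042],5],[[36,-8,-1],[0,0,-0.042],5],[[36,-7,0],[0,0,-0.042],5],[[36,-5,-0],[0,0,-0.042],5],[[36.2,-4,-0.6],[0,0,-0.042],5] ]
```

Request:
step_arm:
  targets:
    - [[32, -17, 0], [0, 0, -0.042], 5]
    - [[33, -15, -1], [0, 0, -0.042], 5]
    - [[34, -14, 0], [0, 0, -0.042], 5]
    - [[34, -13, 0], [0, 0, -0.042], 5]
    - [[35, -11, -1], [0, 0, -0.043], 5]
    - [[35, -10, 0], [0, 0, -0.042], 5]
    - [[36, -8, -1], [0, 0, -0.042], 5]
    - [[36, -7, 0], [0, 0, -0.042], 5]
    - [[36, -5, 0], [0, 0, -0.042], 5]
    - [[36, -4, 0], [0, 0, -0.042], 5]
    - [[0, 0, 0], [0, 0, 0], 5]
    - [[0, 0, 0], [0, 0, 0], 5]

```text
clock: 13.8
eef_pos: [0.4962, 0.1575, 0.1698]
tcp_rot: [-3.137, -0.0, 1.794]
ft_force: [0.5, -0.6, -3.5]
finger_gap: 0.236
grip_force: 30.0
```

```bash
python3 held.py; python3 - <<'E'
from h import *
f=np.load("held.npz"); d=f["d"]; s=bot.state(); K,T=campose("wrist",s); P=cloud(d,K,T)
C=np.array(bot.get_calibration("wrist")["T_tool_cam"]); Q=cloud(d,K,C)*1000
b=(P[...,2]>.057)&(P[...,2]<.07)&(Q[...,0]>-80)&(Q[...,0]<80)&(abs(Q[...,1])<45)&(d>0)
q=Q[b]; print("blocktop tool: xmax",np.percentile(q[:,0],[1,99.5]).round(1),"y",np.percentile(q[:,1],[1,99]).round(1))
for a in range(-60,72,12):
    r=q[(q[:,0]>a)&(q[:,0]<a+12)]
    if len(r)>20: print(a,len(r),np.percentile(r[:,1],[1,99]).round(1))
i=(P[...,2]<.055)&(P[...,2]>.02)&(abs(Q[...,1])<10)&(Q[...,0]<70)&(Q[...,0]>30); r=Q[i]; print("slot",len(r),r[:,:2].min(0).round(1) if len(r) else 0,r[:,:2].max(0).round(1) if len(r) else 0)
E
python3 -c "
from plan import *
show(((497.4,156.6,130),1.791,5))"
```

```text
13.8 [0.4962 0.1575 0.1698] [-3.1367e+00 -1.0000e-04  1.7945e+00] 0.23562482506067334 [ 0.5 -0.6 -3.5]
-10 21 z -6.7 y [-2.2  0.4  3.3] xmax [53.7 54.6] (array([54.2,  0.4]), array([5.7, 0.9]), 83.9) slope dy/dx 1.8172 dz/dx 0.995
-1 18 z 1.8 y [-1.7  0.7  3.2] xmax [54.1 54.5] (array([54.4,  0.7]), array([0.4, 5.3]), 2.09) slope dy/dx -3.9571 dz/dx -2.43
6 33 z 14.8 y [-2.1  0.4  3.5] xmax [53.7 54.5] (array([54.2,  0.7]), array([0.8, 5.7]), 3.26) slope dy/dx -1.0371 dz/dx 5.632
blocktop tool: xmax [-31.   68.5] y [-22.7  26.7]
-24 24 [25.6 26.8]
-12 35 [-22.2  26.5]
0 135 [-23.   26.6]
12 539 [-22.7  26.7]
24 558 [-22.4  26.4]
36 616 [-22.3  26.3]
48 652 [-22.8  26.8]
60 606 [-22.5  26.5]
slot 163 [30.7 -9.8] [69.9  9.7]
[[ [[0,0,20],[0,0,0.001],5],[[0.3,0.6,20.2],[0,0,0],5] ]
```

In the tool frame the block centre is at y +2.0 and the blade at +0.6, so I shift y +1.4 and start the descent.

Request:
step_arm:
  targets:
    - [[-0.5, 1.4, 20], [0, 0, 0], 5]
    - [[0, 0, 25], [0, 0, 0], 5]
    - [[0, 0, 17], [0, 0, 0], 5]
    - [[0, 0, 0], [0, 0, 0], 5]
    - [[0, 0, 0], [0, 0, 0], 5]
    - [[0, 0, 8], [0, 0, 0], 5]
    - [[0, 0, 6], [0, 0, 0], 5]
    - [[0, 0, 0], [0, 0, 0], 5]

```text
clock: 14.52
eef_pos: [0.5022, 0.1558, 0.0991]
tcp_rot: [3.137, 0.0, 1.79]
ft_force: [0.9, -1.2, 2.5]
finger_gap: 0.233
grip_force: 30.0
```

Request:
step_arm:
  targets:
    - [[0, 0, 0], [0, 0, 0], 5]
    - [[0, 0, 0], [0, 0, 0], 5]

```text
clock: 14.68
eef_pos: [0.5023, 0.1558, 0.0991]
tcp_rot: [3.137, 0.001, 1.79]
ft_force: [1.9, -1.9, 4.8]
finger_gap: 0.236
grip_force: 30.0
```

```bash
cat > rel.py <<'E'
import runpy; runpy.run_path("held.py")
from h import *
f=np.load("held.npz"); d=f["d"]; s=bot.state(); K,T=campose("wrist",s); P=cloud(d,K,T)
C=np.array(bot.get_calibration("wrist")["T_tool_cam"]); Q=cloud(d,K,C)*1000
b=(P[...,2]>.057)&(P[...,2]<.07)&(Q[...,0]>15)&(Q[...,0]<80)&(abs(Q[...,1])<45)&(d>0)
q=Q[b]; y=np.percentile(q[:,1],[1,99]); print("block: xmax",np.percentile(q[:,0],99.5).round(1),"y",y.round(1),"mid",y.mean().round(2))
p=Q[(d>0)&(abs(Q[...,1])<14)&(Q[...,0]>10)&(Q[...,0]<44)&(Q[...,2]>-80)&(Q[...,2]<-55)]
if len(p): print("handle top z",np.median(p[:,2]).round(1),"y",np.percentile(p[:,1],[2,98]).round(1),"dz/dx",np.polyfit(p[:,0],p[:,2],1)[0].round(3),"dz/dy",np.polyfit(p[:,1],p[:,2],1)[0].round(3),"world z",np.median(P[(d>0)&(abs(Q[...,1])<9)&(Q[...,0]>10)&(Q[...,0]<44)&(Q[...,2]>-80)&(Q[...,2]<-55)][:,2]).round(4))
E
python3 rel.py
```

```text
14.6833 [0.5023 0.1558 0.0991] [3.1370e+00 6.0000e-04 1.7904e+00] 0.23557945253186752 [ 1.9 -1.9  4.8]
-10 21 z -7.0 y [-2.2  1.   3.3] xmax [53.6 54.5] (array([54.1,  0.4]), array([5.7, 1. ]), 84.19) slope dy/dx 1.0435 dz/dx 1.862
-1 16 z 1.7 y [-1.8  0.4  3.2] xmax [53.9 54.6] (array([54.3,  0.7]), array([0.7, 5.4]), 3.25) slope dy/dx -3.0428 dz/dx -3.485
6 32 z 14.8 y [-2.2  0.7  3.2] xmax [53.8 54.5] (array([54.1,  0.7]), array([0.8, 5.8]), 4.28) slope dy/dx -0.4892 dz/dx 2.348
block: xmax 71.2 y [-29.   20.2] mid -4.37
handle top z -68.8 y [-9.6 11.2] dz/dx 0.039 dz/dy 0.001 world z 0.1681
```

The arm had not settled earlier; the blade is now 5 mm off in +y. I'm raising it, correcting, and letting it settle.

Request:
step_arm:
  targets:
    - [[0, 0, -12], [0, 0, 0], 5]
    - [[1.5, -5, 0], [0, 0, 0], 5]
    - [[0, 0, 0], [0, 0, 0], 5]
    - [[0, 0, 0], [0, 0, 0], 5]
    - [[0, 0, 0], [0, 0, 0], 5]
    - [[0, 0, 0], [0, 0, 0], 5]

```text
clock: 15.23
eef_pos: [0.4944, 0.1562, 0.1084]
tcp_rot: [-3.141, -0.0, 1.791]
ft_force: [-0.7, -0.6, -3.7]
finger_gap: 0.234
grip_force: 30.0
```

```bash
python3 rel.py
```

```text
15.2333 [0.4944 0.1562 0.1084] [-3.1407e+00 -1.0000e-04  1.7909e+00] 0.2336612811378639 [-0.7 -0.6 -3.7]
-10 19 z -5.0 y [-1.9  1.   3.1] xmax [54.1 54.5] (array([54.4,  0.7]), array([0.5, 5.2]), 2.57) slope dy/dx -4.4995 dz/dx 3.837
-1 17 z 1.1 y [-1.8  0.4  3.2] xmax [54.  54.5] (array([54.3,  0.7]), array([0.6, 5.3]), 4.4) slope dy/dx -2.8811 dz/dx -2.11
6 34 z 15.1 y [-2.2  0.4  3.5] xmax [53.6 54.6] (array([54.2,  0.7]), array([0.9, 5.8]), 5.86) slope dy/dx -2.4497 dz/dx 8.127
block: xmax 69.4 y [-21.2  28. ] mid 3.39
handle top z -68.8 y [-9.6 11.1] dz/dx 0.036 dz/dy 0.004 world z 0.1774
```

Request:
step_arm:
  targets:
    - [[0, 2.7, 0], [0, 0, 0], 5]
    - [[0, 0, 0], [0, 0, 0], 5]
    - [[0, 0, 0], [0, 0, 0], 5]
    - [[0, 0, 0], [0, 0, 0], 5]
    - [[0, 0, 0], [0, 0, 0], 5]

```text
clock: 15.7
eef_pos: [0.4975, 0.1568, 0.1089]
tcp_rot: [-3.141, 0.0, 1.791]
ft_force: [-0.2, 1.4, -3.6]
finger_gap: 0.238
grip_force: 30.0
```

```bash
python3 rel.py
```

```text
15.7 [0.4975 0.1568 0.1089] [-3.1414  0.      1.7908] 0.2381399056020665 [-0.2  1.4 -3.6]
-10 22 z -5.8 y [-2.2  0.4  3.1] xmax [53.7 54.6] (array([54.2,  0.4]), array([5.7, 1. ]), 83.5) slope dy/dx 1.6387 dz/dx 1.514
-1 16 z 2.4 y [-1.8  1.   3.4] xmax [53.8 54.5] (array([54.3,  0.8]), array([0.6, 5.4]), 4.86) slope dy/dx -3.8109 dz/dx -0.323
6 30 z 14.9 y [-2.2  0.4  3.2] xmax [53.8 54.5] (array([54.1,  0.7]), array([0.8, 5.8]), 4.98) slope dy/dx -0.8599 dz/dx -0.26
block: xmax 69.5 y [-24.3  24.9] mid 0.26
handle top z -68.8 y [-9.6 11.1] dz/dx 0.036 dz/dy -0.001 world z 0.1779
```

Request:
step_arm:
  targets:
    - [[0, -0.3, 6], [0, 0, 0], 5]
    - [[0, 0, 6], [0, 0, 0], 5]
    - [[0, 0, 5], [0, 0, 0], 5]
    - [[0, 0, 0], [0, 0, 0], 5]
    - [[0, 0, 0], [0, 0, 0], 5]

```text
clock: 16.17
eef_pos: [0.4966, 0.1566, 0.0911]
tcp_rot: [-3.14, -0.0, 1.791]
ft_force: [-0.0, -0.8, -2.0]
finger_gap: 0.233
grip_force: 30.0
```

Below the mouth (lower edge at about 0.056) with little force, so I continue.

Request:
step_arm:
  targets:
    - [[0, 0, 5], [0, 0, 0], 5]
    - [[0, 0, 6], [0, 0, 0], 5]
    - [[0, 0, 6], [0, 0, 0], 5]
    - [[0, 0, 5], [0, 0, 0], 5]
    - [[0, 0, 0], [0, 0, 0], 5]
    - [[0, 0, 0], [0, 0, 0], 5]

```text
clock: 16.67
eef_pos: [0.4967, 0.1567, 0.0693]
tcp_rot: [-3.14, -0.0, 1.791]
ft_force: [0.6, 0.8, -3.1]
finger_gap: 0.235
grip_force: 30.0
```

Request:
step_arm:
  targets:
    - [[0, 0, 3], [0, 0, 0], 5]
    - [[0, 0, 3], [0, 0, 0], 5]
    - [[0, 0, 2], [0, 0, 0], 5]
    - [[0, 0, 1], [0, 0, 0], 5]
    - [[0, 0, 0], [0, 0, 0], 5]
    - [[0, 0, 0], [0, 0, 0], 5]

```text
clock: 17.17
eef_pos: [0.4972, 0.1568, 0.0609]
tcp_rot: [-3.142, 0.0, 1.791]
ft_force: [-0.7, -0.1, -3.6]
finger_gap: 0.236
grip_force: 30.0
```

```bash
python3 rel.py
```

```text
17.1667 [0.4972 0.1568 0.0609] [-3.1415  0.      1.7909] 0.23567150680021046 [-0.7 -0.1 -3.6]
-10 5081 z -2.4 y [-23.8  -1.8  24.4] xmax [10.3 68.8] (array([38.7,  0.3]), array([61.4, 49.5]), 0.03) slope dy/dx 0.0148 dz/dx -0.001
-1 734 z 0.6 y [-18.5   1.6  19.2] xmax [36.1 68.6] (array([41. ,  0.5]), array([49.4, 57.4]), 88.96) slope dy/dx 0.0049 dz/dx 0.023
6 223 z 12.9 y [-22.7  -1.5  23.2] xmax [34.3 69.5] (array([50.5,  0.5]), array([48.8, 38.1]), 89.87) slope dy/dx 0.0217 dz/dx -0.049
block: xmax 69.4 y [-24.   25.2] mid 0.57
handle top z -68.9 y [-9.6 11.1] dz/dx 0.036 dz/dy 0.002 world z 0.13
```

Request:
step_arm:
  targets:
    - [[0, 0, 1], [0, 0, 0], 5]
    - [[0, 0, 1], [0, 0, 0], 5]
    - [[0, 0, 0], [0, 0, 0], 5]
    - [[0, 0, 0], [0, 0, 0], 5]

```text
clock: 17.55
eef_pos: [0.4975, 0.1568, 0.0592]
tcp_rot: [3.141, -0.0, 1.791]
ft_force: [0.4, -0.5, -2.2]
finger_gap: 0.237
grip_force: 30.0
```

Nearly on the floor; I'm releasing and retreating straight up.

Request:
step_arm:
  targets:
    - [[0, 0, 0.5], [0, 0, 0], 5]
    - [[0, 0, 0], [0, 0, 0], 60]
    - [[0, 0, 0], [0, 0, 0], 70]
    - [[0, 0, 0], [0, 0, 0], 70]
    - [[0, 0, 0], [0, 0, 0], 70]
    - [[0, 0, 0], [0, 0, 0], 70]
    - [[0, 0, 0], [0, 0, 0], 70]
    - [[0, 0, 0], [0, 0, 0], 70]
    - [[0, 0, -20], [0, 0, 0], 70]
    - [[0, 0, -35], [0, 0, 0], 70]
    - [[0, 0, -40], [0, 0, 0], 70]
    - [[0, 0, -40], [0, 0, 0], 70]

```text
clock: 18.55
eef_pos: [0.4963, 0.1566, 0.1942]
tcp_rot: [-3.14, -0.0, 1.791]
ft_force: [0.1, -0.5, 0.8]
finger_gap: 0.752
grip_force: 0.0
```

Request:
step_arm:
  targets:
    - [[-40, 0, -10], [0, 0, 0], 70]
    - [[-40, 0, 0], [0, 0, 0], 70]
    - [[-30, 0, 0], [0, 0, 0], 70]
    - [[0, 0, 0], [0, 0, 0], 70]
    - [[0, 0, 0], [0, 0, 0], 70]
    - [[0, 0, 0], [0, 0, 0], 70]

```text
clock: 19.05
eef_pos: [0.521, 0.0498, 0.2032]
tcp_rot: [-3.141, -0.001, 1.79]
ft_force: [0.4, -0.5, 0.1]
finger_gap: 0.75
grip_force: 0.0
```

```bash
python3 ptr.py wrist; python3 - <<'E'
from m1 import *
c0=np.array([.498,.156]); th=np.radians(12.63); Rm=np.array([[np.cos(th),np.sin(th)],[-np.sin(th),np.cos(th)]])
for cam in("wrist","top","scene"):
    s,im,d=grab(cam); K,T=campose(cam,s); P=cloud(d,K,T).reshape(-1,3); P=P[d.ravel()>0]; L=(P[:,:2]-c0)@Rm.T
    b=(abs(L[:,0])<.035)&(abs(L[:,1])<.08)
    for n,z0,z1 in(("block",.0575,.068),("handle",.122,.14)):
        t=b&(P[:,2]>z0)&(P[:,2]<z1)
        if t.sum()>10: print(cam,n,t.sum(),np.median(P[t,2]).round(4),*rect(P[t]))
    if cam=="wrist": cv2.imwrite("pics/end.png",im[...,::-1])
E
```

```text
19.05 [0.521  0.0498 0.2032] [-3.141e+00 -1.000e-03  1.790e+00] [-0.04 -0.11  0.03]
wrist block 4914 0.0633 [497.9 156.3] [140.2  50.2] -77.36
wrist handle 3634 0.1281 [498.2 156.3] [88.5 22. ] -77.42
top block 430 0.0642 [498.7 157.5] [136.8  50.9] -77.35
top handle 192 0.1299 [499.  155.4] [89.5 22.5] -77.55
scene block 539 0.0641 [498.5 157.3] [142.5  54.5] -77.32
scene handle 262 0.1286 [499.8 158.7] [91.3 25.2] -78.07
```

View pics/end.png

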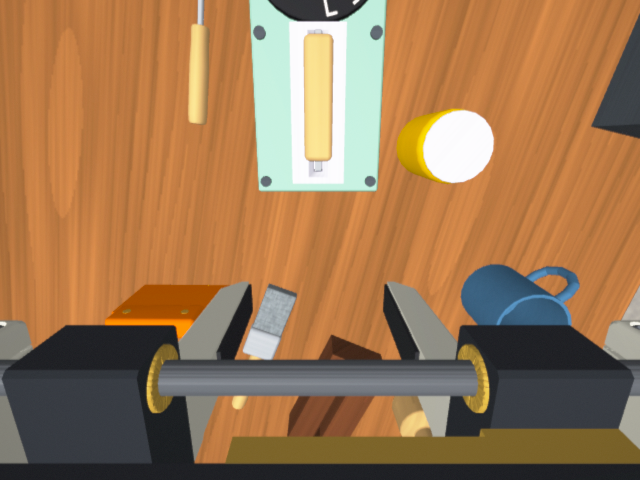

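The blade stands centred in the slot (318,97), aligned and at home height, with the fingers clear. I'll check the pointer once more from the top camera and hand in.

```bash
python3 ptr.py top; python3 ptr.py scene; python3 -c "
from station import bot
print(bot.hand_in())"
```

```text
19.25 [0.521  0.0506 0.2033] [-3.141 -0.     1.792] [-0.02 -0.09 -0.03]
line 14 [0.4809 0.2938 0.0935] world ang -0.244 joint 1.824
foot 5 [0.499  0.2892 0.0385] world ang -0.248 joint 1.828
19.3 [0.521  0.0505 0.2033] [-3.141 -0.     1.792] [-0.03 -0.09  0.04]
the job is handed in; nothing more can be done
None
```

I handed the job in at about 19 s, with no verdict returned: the sleeve is at number 5 (measured about 1.8 rad), and the blade is released and fully home in the gauge slot, at the right height and within about 2 mm of centre.

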